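Roll a vial onto the reader's scan line and read it

TASK

Of the two capped glass vials lying on the flatbed label reader, roll the larger one with your fingertips across the glass plate until it lies along the engraved scan line, centred over it, then press the reader's button fully down and let it come up again. Treat the glass gently: do not pinch or lift the vial, only push and roll it. Leave it lying on the line, and leave the smaller vial and everything else where they are.

Things in the scene. Friction and masses are not known exactly. Their poses are not given: they have to be found in the camera images.
- reader: Low white flatbed label reader fixed to the bench. Origin: on the bench under the middle of its dark glass plate; x along the scan line, y across it (the way the vials roll), z up. Plate top 36 mm above the bench, x -80 to 80, y -136 to 136 mm, with a bezel 3 mm proud round it. Shell: x -110 to 110, y -145 to 210 mm; the strip beyond y = 136 mm carries a small screen and the button.
- scan_line (a point): Middle of the engraved white scan line (4 mm wide, 150 mm long) on the plate's top, 36 mm above the bench. Axes as the reader's: x along the line, y across it. The line crosses the middle of the plate.
- large_vial: Larger vial: brown glass, label, black screw cap; lies on the plate roughly along the scan line, 63 to 87 mm to one side. Glass 28 mm across, 78 mm long; 95 mm with the 24 mm cap; 50 g. Origin: on its axis, half-way along, 14 mm above the plate; x to the cap, y and z turn as it rolls. A tip drawn lightly over its top rolls it half as far as the tip goes; pressed down from behind it binds. It soon stops.
- small_vial: The smaller vial, the same kind, lying on the plate on the other side of the scan line; to be left alone. 21 mm in diameter, 70 mm long, about 25 g. Origin: on its axis, half-way along, 10.5 mm above the plate's top; x along its axis towards the cap.
- read_button_top (a point): Centre of the top face of the reader's round dark grey push button, 28 mm in diameter, 57 mm above the bench when up, standing in a 44 mm collar that is 12 mm high; pressed straight down. In the reader's frame it lies at x -15, y 173 mm.
- read_button (a joint): Travel of the button in m: 0 up, 0.006 fully down; springs back. About 1.5 N starts it, 5 N holds it fully down.
- standing_vial: A vial like the larger one, but standing upright on the bench beside the reader's edge towards the robot, 28 mm in diameter, 95 mm high. Origin: centre of its underside.
- well_plate: Orange well plate, 86 x 128 x 31 mm, on the bench beyond the reader's button strip. Origin: centre of its underside.
- tip_box: Pipette-tip box with a lime lid, 124 x 86 x 96 mm high, on the bench off the reader's end opposite the button, on the robot's side. Origin: centre of its underside.
- tube_rack: Grey rack with small white-capped tubes, 70 x 150 x 48 mm high, on the bench off the reader's end opposite the button, on the far side from the robot. Origin: centre of its underside.
- pipette: White hand pipette lying on the bench along the reader's far edge, about 240 mm long, 24 mm high. Origin: underneath, where the handle meets the shaft.
- tape_roll: Roll of beige tape lying flat on the bench by the reader's far edge, 70 mm across, 19 mm high. Origin: centre of its underside.
- bottle: White bottle with a cap standing off the reader's end with the button, on the robot's side, 60 mm across, 120 mm high. Origin: centre of its underside.

How it is judged (in metres and radians):
On the way, in this order (a step that is already met when the one before it is completed fails the run):
1. the larger vial has turned a quarter turn about its axis: it rolls, and is not dragged ((angle between large_vial's own y axis and vertical below 0.6 rad or angle between large_vial's own y axis and vertical above 2.54 rad)).
2. the larger vial lies still along the scan line, centred over it (y of large_vial in the frame of reader between -0.007 and 0.007 m and x of large_vial in the frame of reader between -0.025 and 0.025 m and z of large_vial in the frame of reader between 0.045 and 0.055 m and angle between the x axis of large_vial and the x axis of reader, either way round below 0.15 rad and linear speed of large_vial below 0.01 m/s), for 0.2 s.
3. the button is pressed down while the larger vial lies on the line (y of large_vial in the frame of reader between -0.007 and 0.007 m and x of large_vial in the frame of reader between -0.025 and 0.025 m and z of large_vial in the frame of reader between 0.045 and 0.055 m and angle between the x axis of large_vial and the x axis of reader, either way round below 0.15 rad and value of joint read_button above 0.0045 m), for 0.05 s.
At the end, for the whole second after the job is handed in: The larger vial lies at rest on the plate along the scan line: its axis within 7 mm of the line and 0.15 rad (about 9 degrees) of its direction, its middle within 25 mm of the line's middle; the button is up again; the smaller vial is within 12 mm of where it was (all of step 2 and value of joint read_button below 0.0015 m and distance of small_vial from where it was at the start of the episode below 0.012 m); the robot touches nothing.
It fails at once if the larger vial is lifted more than 8 mm off the plate (z of large_vial in the frame of reader above 0.058 m).
It fails at once if the larger vial is pinched or pressed with more than 30 N (contact force between the fingers and large_vial above 30 N).
It fails at once if the smaller vial is moved by more than 12 mm (distance of small_vial from where it was at the start of the episode above 0.012 m).
It fails at once if another thing on the bench is moved by more than 15 mm (distance of any of standing_vial, well_plate, tip_box, tube_rack, pipette, tape_roll, bottle from where it was at the start of the episode above 0.015 m).
It also fails if it takes over 53 s, if anything falls off the work surface, if the arm or the gripper's body presses on something with over 40 N, if the wrist force passes 120 N, or if a joint passes its speed limit or range.

ROBOT

A 6-joint arm with a two-finger parallel gripper is mounted at the origin on the work surface. World frame = base frame: x ahead of the robot, y to its left, z up, the work surface at z = 0. Lengths are in mm, angles in rad, forces in N, time in s.
With the tool pointing down it reaches from about 275 to 850 mm from the base axis. Payload 5.2 kg.
Tool frame: the origin (TCP) lies on the centre line of the jaws, within the pads' length; the fingertips stand 8 mm ahead of it and the grasp point (between the pads) lies 11 mm behind it; z points along the fingers, y is the line along which they close (so a half turn about z gives the same grasp; the last joint's range is limited). The gripper opens to 85 mm and grips with 20 to 120 N. Pads are 22 mm wide; open, the fingers measure 114 mm over their backs; the gripper's body (76 mm by 85 mm) begins 54 mm behind the grasp point. The pads swing forward as they close: fully open they stand 13 mm farther back than shut.
Start: joints at [-1.548, 0.259, 1.535, -0, 1.348, -0.203], TCP at [123.158, -536.038, 239.31] pointing down, gripper open.
Joint ranges: [-3.14, 3.14], [-0.91, 2.08], [0.19, 2.58], [-1.22, 4.36], [0.22, 2.71], [-3.12, 3.12]. Speed limits (rad/s): [2.57, 2.57, 3.14, 3.14, 3.14, 3.14].

INTERFACE

Orientations are given as [roll, pitch, yaw] about the fixed x, y, z axes, in that order (R = Rz(yaw) Ry(pitch) Rx(roll)).
In Python, from cell import manip, jaws, solver, imaging gives the robot as it stands. Calls block until the motion is done:
- manip.reach(position, orientation): joint-space move of the TCP to a pose.
- manip.servo_line(position, attitude=None, rate=150, force_limit=None): straight line of the TCP; attitude=None keeps the orientation; rate is the mean speed in mm/s. With force_limit (N) it stops when the force on the tool has changed by that much, and returns True; else False.
- manip.move_j(angles): joint-space move.
- jaws.set_gripper(opening): finger opening in mm; the grip force is fixed at half the most; returns when the fingers have stopped.
- manip.wait(seconds).
- solver.solve_ik(position, orientation): joint angles nearest the present ones, or None.
- imaging.camera(name): name is "side" or "top" or "wrist"; returns the picture (400x640x3 uint8, blue, green, red); there is no depth.
- imaging.camera_model(name): a dict with "K" (3x3 intrinsics, pixels), "extrinsics" (4x4, takes a point from camera to world coordinates). Camera axes: x right, y up, looking along -z (the intrinsics and any distortion apply to the point x, -y, -z); pixel columns grow to the right and rows downward; lengths in mm; the calibration is good to about 2 mm. A picture is of the moment at which its call begins: read the wrist's pose just before it. camera_model takes no time and is no camera call; for the wrist camera it gives the pose at the moment of the call.
A pose or a line that the arm cannot do raises manip.Unreachable and nothing moves.
- manip.sign_off(): hands the job in; it is judged then, once.
Readings, each from a call of its own:
- manip.current_time_s(): time.
- manip.current_qpos(): joint angles.
- manip.current_qvel(): joint speeds.
- manip.current_joint_efforts(): joint torques, N m.
- manip.current_position(): TCP position.
- manip.current_orientation(): TCP orientation.
- manip.current_force(): force on the tool from outside, world axes, zero at the start.
- manip.current_moment(): the same for the moment, N m.
- manip.current_gripper_width(): finger opening in mm.
- manip.current_grip_force(): force on a finger pad.
Only numpy, scipy, OpenCV 4.12 (cv2) and the standard library are available. Lean on these libraries where they do the work, as an engineer would, in place of code of your own. Each camera call takes 0.05 s, during which the arm holds its last target. There are 200 camera calls.

## Working session

There is one attempt and no reset: what is moved stays moved. The work goes in short steps, each a Python script; the robot and the scene stay as the last script left them, time stands still between calls to the robot, and variables do not carry over. Pictures are saved under pics/ and viewed, at most 10 in all, crops included, and the job is handed in when it is done.

```bash
mkdir -p pics; python3 - <<'E'
from cell import manip, jaws, solver, imaging
import cv2, numpy as np
for n in ("top","side"):
    cv2.imwrite(f"pics/{n}0.png",imaging.camera(n)); m=imaging.camera_model(n); print(n,{k:np.round(v,3).tolist() if not isinstance(v,str) else v for k,v in m.items()})
print(manip.current_orientation(),manip.current_time_s())
E
```

```text
top {'K': [[493.641, 0.0, 321.278], [0.0, 493.641, 199.587], [0.0, 0.0, 1.0]], 'extrinsics': [[0.012, 0.997, -0.075, 500.601], [-1.0, 0.011, -0.012, 33.916], [-0.011, 0.075, 0.997, 1251.467], [0.0, 0.0, 0.0, 1.0]]}
side {'K': [[495.673, 0.0, 309.068], [0.0, 495.673, 199.85], [0.0, 0.0, 1.0]], 'extrinsics': [[0.983, 0.111, -0.144, 427.345], [-0.18, 0.497, -0.849, -870.05], [-0.023, 0.861, 0.509, 599.326], [0.0, 0.0, 0.0, 1.0]]}
[-3.14001175e+00 -3.43104113e-04  2.25752376e-01] 0.1
```

View pics/top0.png

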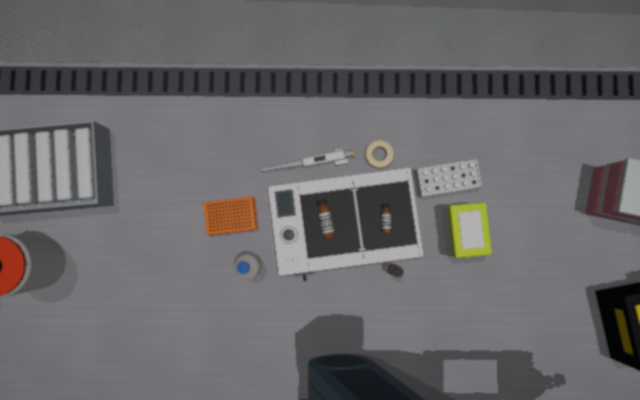

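View pics/side0.png

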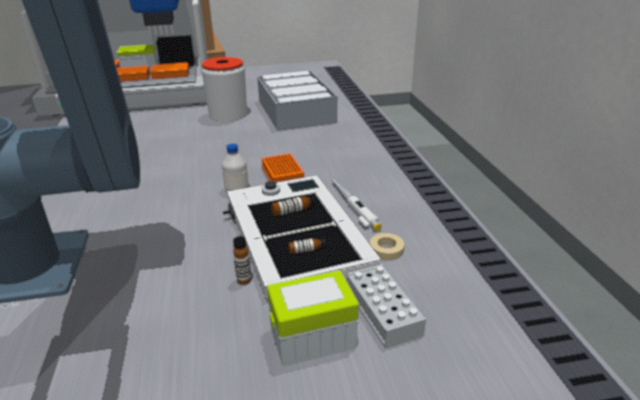

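The top view shows the large vial at about (326,219), on the button side of the scan line, which runs (354,185) to (362,258). The small vial is at (386,219) and the button at (289,235). I'll enlarge this region.

```bash
cat > h.py <<'E'
import numpy as np, cv2
def px2w(m,uv,z):
    K,E=np.array(m["K"]),np.array(m["extrinsics"])
    uv=np.atleast_2d(np.array(uv,float)); d=np.linalg.inv(K)@np.c_[uv,np.ones(len(uv))].T
    d=E[:3,:3]@(d*np.array([[1],[-1],[-1]])); o=E[:3,3:]
    return (o+d*(z-o[2])/d[2]).T
def w2px(m,P):
    K,E=np.array(m["K"]),np.array(m["extrinsics"])
    c=E[:3,:3].T@(np.atleast_2d(P).T-E[:3,3:]); c=K@(c*np.array([[1],[-1],[-1]])); return (c[:2]/c[2]).T
E
python3 - <<'E'
import cv2
i=cv2.imread("pics/top0.png")[160:285,260:430]; cv2.imwrite("pics/c0.png",cv2.resize(i,None,fx=4.7,fy=4.7,interpolation=cv2.INTER_CUBIC))
E
```

```text
(no output)
```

View pics/c0.png

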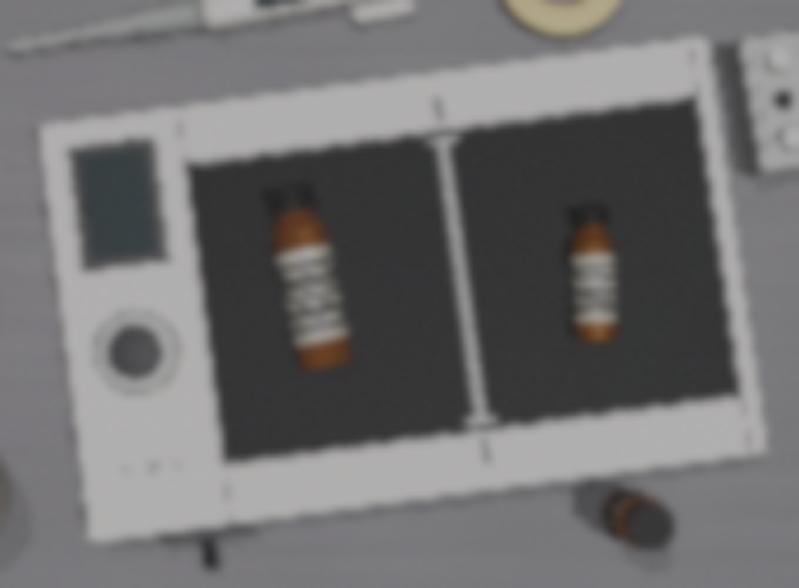

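Crop pixels: plate corners (190,165), (695,100), (738,395), (225,462); line ends (443,140), (482,422); button (135,352); large vial from cap (289,188) to base (328,367). Next I'll fit the reader pose and move the wrist camera over it.

```bash
python3 - <<'E'
from cell import manip, jaws, solver, imaging
import cv2, numpy as np
from h import *
from scipy.optimize import least_squares
m=imaging.camera_model("top"); f=lambda p:np.array(p)/4.7+[260,160]
px=f([(190,165),(695,100),(738,395),(225,462),(443,140),(482,422),(135,352)])
R=np.array([(80,136),(80,-136),(-80,-136),(-80,136),(75,0),(-75,0),(-15,173)]); z=np.array([37,37,37,37,36,36,57.])
W=np.array([px2w(m,p,h)[0,:2] for p,h in zip(px,z)])
def T(p,r): c,s=np.cos(p[2]),np.sin(p[2]); return r@np.array([[c,s],[-s,c]])+p[:2]
s=least_squares(lambda p:(T(p,R)-W).ravel(),[500,0,0]); p=s.x; print("reader",p,"res",np.round(T(p,R)-W,1).tolist())
def inv(p,w): c,s=np.cos(p[2]),np.sin(p[2]); return (w-p[:2])@np.array([[c,-s],[s,c]])
for n,a,b,h in(("L",(289,188),(328,367),50),("S",(588,208),(595,343),46)):
    w=px2w(m,f([a,b]),h)[:,:2]; print(n,w,inv(p,w))
np.save("reader.npy",p)
c=T(p,np.array([0.,30])); o=[np.pi,0,np.pi/2+p[2]]
manip.reach([c[0]-40,c[1],330],o); print(manip.current_position(),manip.current_orientation(),manip.current_time_s())
M=imaging.camera_model("wrist"); cv2.imwrite("pics/w0.png",imaging.camera("wrist")); np.save("w0.npy",M,allow_pickle=True)
E
```

```text
reader [ 5.43793313e+02 -4.31643583e+01  1.40828237e-01] res [[1.3, 2.6], [2.3, -1.8], [-2.0, -2.1], [-2.2, 0.7], [0.7, 0.1], [-0.5, 0.3], [0.5, 0.2]]
L [[590.11094532  47.79892372]
 [497.68099822  26.5660566 ]] [[ 58.62698888  83.56146183]
 [-35.86822247  75.51256153]]
S [[ 581.70440347 -107.74704054]
 [ 511.70699788 -111.51915024]] [[ 28.47074178 -69.264641  ]
 [-41.36316061 -63.17434726]]
[499.59326341 -14.2767597  329.78018701] [-3.14117651e+00  1.76621650e-04  1.71022499e+00] 2.4167
```

View pics/w0.png

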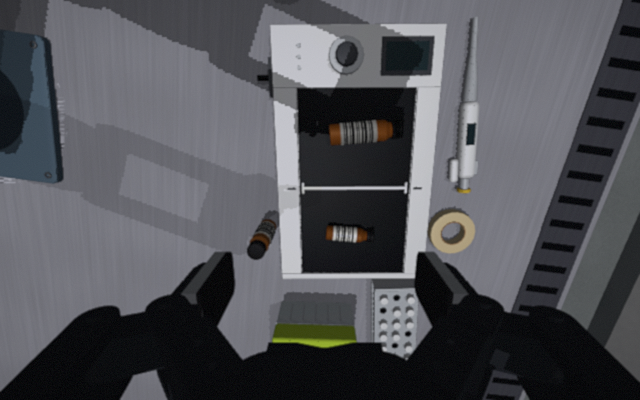

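The wrist view shows line ends at (303,188) and (406,188), and the large vial from base (329,133) to cap (404,129). This agrees with the top view: vial centre about (11,79), yaw about 0.085 in the reader frame. I'll come down behind it with two fingertips and push gently.

```bash
cat >> h.py <<'E'
from cell import manip, jaws, solver, imaging
p=np.load("reader.npy")
def T(x,y): c,s=np.cos(p[2]),np.sin(p[2]); return np.array([p[0]+c*x-s*y,p[1]+s*x+c*y])
def inv(w): c,s=np.cos(p[2]),np.sin(p[2]); w=np.atleast_2d(w)[:,:2]-p[:2]; return w@np.array([[c,-s],[s,c]])
def go(x,y,z,rate=150,fl=None,yaw=0): return manip.servo_line([*T(x,y),z],[np.pi,0,np.pi/2+p[2]+yaw],rate,fl)
def st(): print("rdr",inv(manip.current_position()).round(1),manip.current_position()[2].round(1),"F",np.round(manip.current_force(),2),"t",manip.current_time_s())
E
python3 - <<'E'
from h import *
m=np.load("w0.npy",allow_pickle=True).item()
print(inv(px2w(m,[(303,188),(406,187.5)],36)),inv(px2w(m,[(346,54)],57)),inv(px2w(m,[(329,133),(404,129)],50)))
jaws.set_gripper(30); manip.reach([*T(3,113),110],[np.pi,0,np.pi/2+p[2]]); st()
print(go(3,113,50,60,4)); st()
cv2.imwrite("pics/w1.png",imaging.camera("wrist"))
print(go(3,75,50,25,8)); st()
cv2.imwrite("pics/w2.png",imaging.camera("wrist"))
a=cv2.imread("pics/w1.png");b=cv2.imread("pics/w2.png");s=cv2.imread("pics/w2.png")
cv2.imwrite("pics/w12.png",cv2.resize(np.vstack([a[100:],b[100:]]),None,fx=1,fy=1))
E
```

```text
[[-70.3247118    3.33880428]
 [ 78.23451548   3.75625038]] [[-12.78710503 176.18088351]] [[-33.20462765  81.63501815]
 [ 66.00985058  86.5973492 ]]
rdr [[  4.1 112.5]] 111.1 F [0.33 0.02 1.  ] t 3.9833
False
rdr [[  3.3 112.9]] 50.4 F [ 1.49 -0.32 -0.29] t 5.1333
False
rdr [[ 3.  75.1]] 50.0 F [ 0.71 -0.04 -0.07] t 6.85
```

View pics/w12.png

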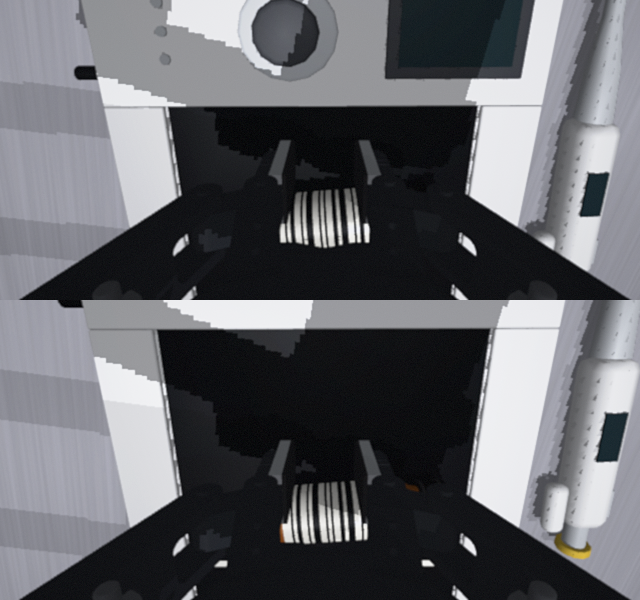

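The vial moved with the fingers and squared up against them (label at rows 480–540 between the tips). To make sure it turns, I'll do two light strokes over its top.

```bash
python3 - <<'E'
from h import *
go(3,82,50,60); go(3,82,90)
yv=50
for k in range(2):
    go(3,yv+8,80,120); manip.wait(0.2)
    print("touch",go(3,yv+8,60,12,2.0)); st()
    z=manip.current_position()[2]
    print(go(3,yv+8-32,z,40,8)); st()
    yv-=16
    go(3,yv-8,85,80)
    if k==0: cv2.imwrite("pics/s1.png",imaging.camera("top"))
go(3,yv+60,150)
m=imaging.camera_model("wrist"); np.save("w3.npy",m,allow_pickle=True)
cv2.imwrite("pics/w3.png",imaging.camera("wrist"))
cv2.imwrite("pics/t3.png",imaging.camera("top")); st()
a=[cv2.resize(cv2.imread(f"pics/{n}.png")[160:285,260:430],(390,287),interpolation=cv2.INTER_CUBIC) for n in("s1","t3")]
w=cv2.resize(cv2.imread("pics/w3.png"),(480,300))
c=np.zeros((590,780,3),np.uint8); c[:287,:390]=a[0]; c[:287,390:]=a[1]; c[290:,:480]=w; cv2.imwrite("pics/c3.png",c)
E
```

```text
touch True
rdr [[ 3.1 58. ]] 71.3 F [-0.03  0.59  4.77] t 9.025
False
rdr [[ 3.3 26. ]] 71.4 F [1.8  0.57 4.98] t 9.9833
touch True
rdr [[ 3.1 42. ]] 71.2 F [-0.67 -0.24  4.43] t 11.725
False
rdr [[3.4 9.8]] 71.4 F [2.75 0.43 6.27] t 12.6833
rdr [[ 2.4 77.5]] 149.0 F [ 1.12 -0.2   1.16] t 13.8833
```

View pics/c3.png

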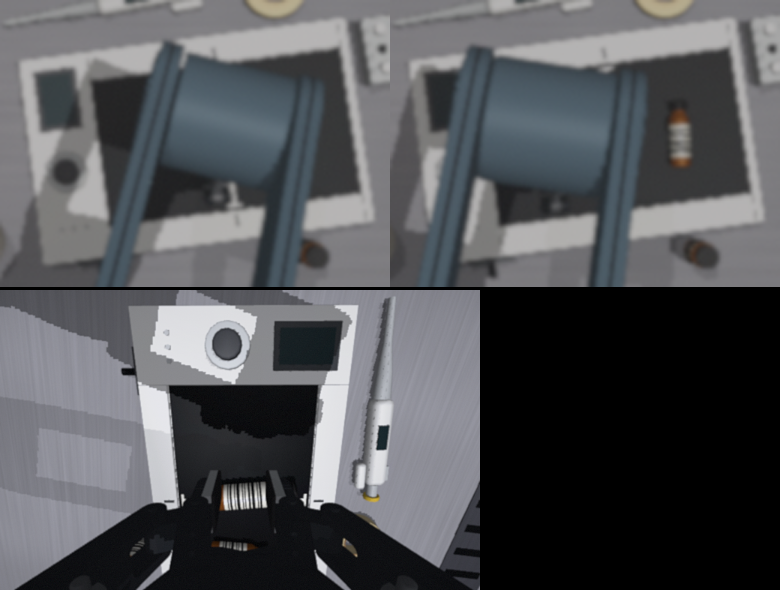

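The vial is now close to the line (ticks at about row 501 in the scaled wrist view, label at about row 497). A higher view will give its offset.

```bash
python3 - <<'E'
from h import *
manip.reach([*T(0,10),330],[np.pi,0,np.pi/2+p[2]]); manip.wait(.2)
m=imaging.camera_model("wrist"); np.save("w4.npy",m,allow_pickle=True)
i=imaging.camera("wrist"); cv2.imwrite("pics/w4.png",i); st()
cv2.imwrite("pics/c4.png",cv2.resize(i[80:300,200:440],None,fx=2.7,fy=2.7,interpolation=cv2.INTER_CUBIC))
E
```

```text
rdr [[-0.4 10.6]] 328.2 F [-0.45  0.23 -0.74] t 14.925
```

View pics/c4.png

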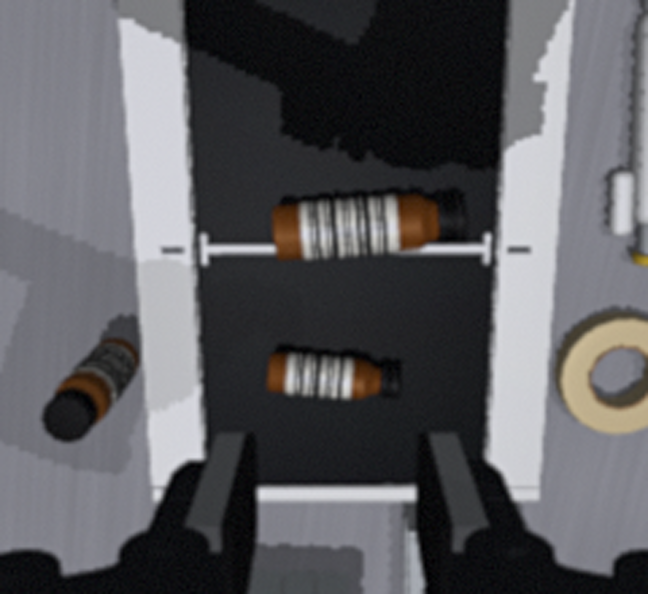

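Line ends are at crop (204,249) and (488,249); vial axis runs from base (273,232) to cap (465,213).

```bash
python3 - <<'E'
from h import *
m=np.load("w4.npy",allow_pickle=True).item(); f=lambda a:np.array(a)/2.7+[200,80]
l=inv(px2w(m,f([(204,249),(488,249)]),36)); v=inv(px2w(m,f([(273,232),(465,213)]),50)); print(l,v,v-l.mean(0))
print("mean",(v-l.mean(0)).mean(0),"yaw",np.arctan2(*(v[1]-v[0])[::-1]))
E
```

```text
[[-70.36433723   3.12720094]
 [ 78.48886671   3.2029286 ]] [[-32.87617371  14.40245595]
 [ 63.4706183   24.01852656]] [[-36.93843845  11.23739118]
 [ 59.40835356  20.85346179]]
mean [11.23495756 16.04542648] yaw 0.09947741932569569
```

```bash
python3 - <<'E'
from h import *
manip.reach([*T(4,54),100],[np.pi,0,np.pi/2+p[2]])
print(go(4,54,50,60,5)); go(4,38,50,20,8); print(go(4,27.5,50,10,8)); st()
go(4,40,50,60); go(4,45,100)
manip.reach([*T(0,10),330],[np.pi,0,np.pi/2+p[2]]); manip.wait(.2)
m=imaging.camera_model("wrist"); np.save("w5.npy",m,allow_pickle=True)
i=imaging.camera("wrist"); cv2.imwrite("pics/w5.png",i); st()
cv2.imwrite("pics/c5.png",cv2.resize(i[80:300,200:440],None,fx=2.7,fy=2.7,interpolation=cv2.INTER_CUBIC))
E
```

```text
False
False
rdr [[ 4.  27.6]] 50.0 F [ 0.13 -0.57  0.01] t 18.9917
rdr [[-0.4 10.3]] 328.2 F [ 0.12 -0.11  0.02] t 21.0083
```

View pics/c5.png

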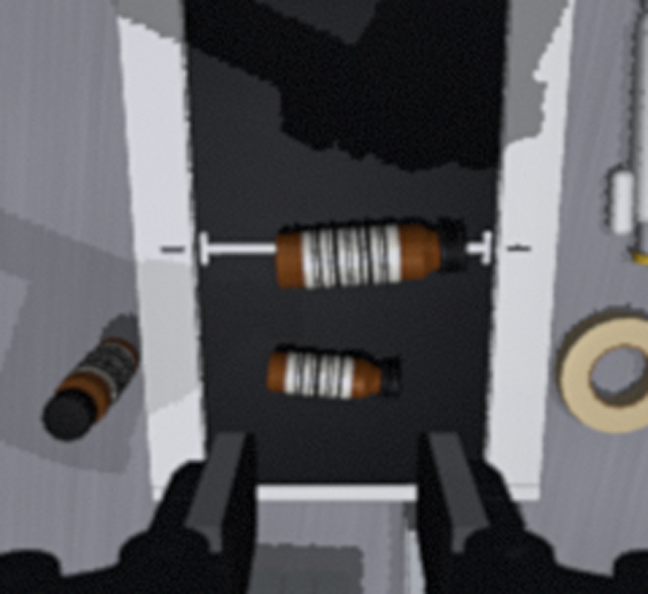

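Base end is at crop (277,259) and cap end at (465,244), against the line at row 248. That is about 1 mm off, yaw about 0.08, x about 11 mm, all within tolerance. Now the button.

```bash
python3 - <<'E'
from h import *
m=np.load("w5.npy",allow_pickle=True).item(); f=lambda a:np.array(a)/2.7+[200,80]
l=inv(px2w(m,f([(204,248),(488,247.5)]),36)); v=inv(px2w(m,f([(277,259),(465,244)]),50))
print("mean",(v-l.mean(0)).mean(0),"yaw",np.arctan2(*(v[1]-v[0])[::-1]))
jaws.set_gripper(0)
manip.reach([*T(-14,174.5),130],[np.pi,0,np.pi/2+p[2]])
go(-14,174.5,75,80); manip.wait(.2); st()
print(go(-14,174.5,66,20,1.0)); st()
print(go(-14,174.5,55,12,9)); st(); manip.wait(.3); st()
E
```

```text
mean [12.45535382  0.62589343] yaw 0.08083487511235032
rdr [[-13.6 174.5]] 75.6 F [-0.13  0.1  -0.03] t 23.4667
True
rdr [[-13.9 174.5]] 67.5 F [0.76 0.99 2.93] t 23.8667
True
rdr [[-13.8 174.5]] 63.0 F [-2.47 -0.06  5.6 ] t 24.4417
rdr [[-13.8 174.5]] 63.0 F [-1.53 -0.31  6.26] t 24.7417
```

Not clearly bottomed yet, so I'll press further until the force rises sharply.

```bash
python3 - <<'E'
from h import *
for z in (61.5,60,59,58,57):
    r=go(-14,174.5,z,12,15); manip.wait(.1); st()
    if r or manip.current_force()[2]>18: break
manip.wait(.3); go(-14,174.5,80,40); go(-14,174.5,120); 
manip.reach([*T(-60,30),340],[np.pi,0,np.pi/2+p[2]]); manip.wait(.2)
i=imaging.camera("wrist"); st()
cv2.imwrite("pics/c6.png",cv2.resize(i[0:300,200:440],None,fx=2,fy=2))
E
```

```text
rdr [[-13.8 174.5]] 63.0 F [-2.   -0.95  7.78] t 25.05
rdr [[-60.1  30.7]] 338.8 F [-0.51 -0.8  -0.28] t 27.6417
```

View pics/c6.png

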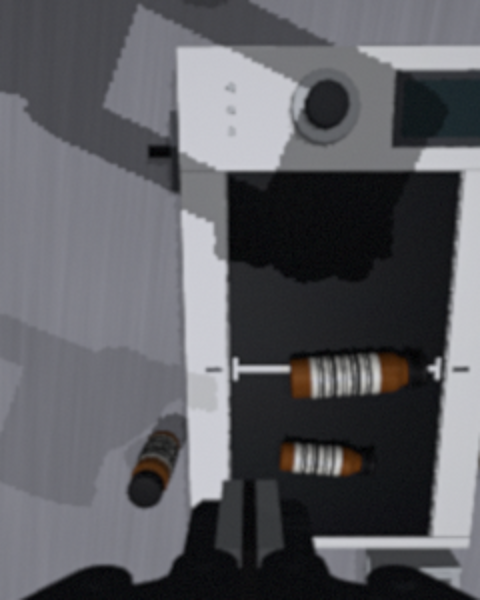

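The vial is still on the line and the button is up. I want to be sure the button was fully down, so I'll press again in small steps and read the force at each.

```bash
python3 - <<'E'
from h import *
manip.reach([*T(-15,173.5),110],[np.pi,0,np.pi/2+p[2]])
go(-15,173.5,74,60)
for z in (71,69.5,68,66.5,65,63.5,62.5,61.8):
    r=go(-15,173.5,z,12,22); manip.wait(.15); print(r); st()
    if r or manip.current_force()[2]>14: break
manip.wait(.2); go(-15,173.5,85,40); go(-15,173.5,150); st()
E
```

```text
False
rdr [[-15.  173.5]] 71.1 F [ 0.34  0.13 -0.55] t 30.0083
False
rdr [[-15.  173.5]] 69.5 F [ 0.52  0.33 -0.05] t 30.4333
False
rdr [[-14.8 173.5]] 68.1 F [0.31 0.15 2.74] t 30.8583
False
rdr [[-14.8 173.5]] 66.6 F [ 0.03 -0.19  2.28] t 31.2833
False
rdr [[-14.8 173.5]] 65.1 F [0.57 0.3  3.39] t 31.7083
False
rdr [[-14.8 173.5]] 63.6 F [0.79 0.4  4.96] t 32.1333
False
rdr [[-14.8 173.5]] 63.0 F [-0.8  -0.38  9.23] t 32.5333
False
rdr [[-14.8 173.5]] 62.9 F [-1.43  0.47 13.58] t 32.9333
rdr [[-15.5 173.5]] 149.4 F [-1.09 -1.03 -0.28] t 34.45
```

The force shows contact at about z 69 and a hard stop at 63, which is the full 6 mm of travel. The arm is clear.

```bash
python3 -c "
from h import *
manip.wait(.3); print(manip.sign_off())"
```

```text
the job is handed in; nothing more can be done
None
```

I handed the job in: the larger vial was rolled onto the scan line (about 1 mm off it, 0.08 rad, middle about 12 mm along), the button was pressed fully down and released, and the smaller vial was not touched; the judge's result was not shown.

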